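Zero the colour reader, bring the swatch under it and hold it at read height

TASK

On the colour-reader stand, slide the carriage by its knob until the round tile is centred under the reader's nose and let it rest there a second, cap still up, so that the reader zeroes; then slide it on until the square swatch is centred under the nose. Then let go of the knob, press the cap on top of the reader down 12 mm with the fingertips (the ring on its stem is then level with the collar, and it must never be rammed down to its stop), and finish the program while still holding it there. Leave the tin, the pot and the brush where they are.

Things in the scene. Friction and masses are not known exactly. Their poses are not given: they have to be found in the camera images.
- stand: Grey fixed reader stand. Origin on the table under the nose; x from knob side to column, y the carriage's cross travel, z up. Base 280 x 260 x 12 mm (x -115 to 165). Column 30 mm dia at x = 137, 142 mm tall; its arm (30 mm wide, z 102 to 128) holds the reader head: cylinder 46 mm dia, z 88 to 133, on the origin's axis, with a collar 32 mm dia up to z = 140. Carries all below but tin, pot, brush.
- nose_axis (a point): Fixed point on the reader's vertical axis, 79 mm above the table, at the tip of the downward-pointing nose (16 mm dia) when the cap is up: the pointer under which marks are centred. Axes as the stand's. 22 mm above the faces of tile and swatch.
- knob_top (a point): Top centre of the carriage's black upright knob: 24 mm dia, z = 68 to 108 mm above the table, on a 14 mm neck over a 32 mm wide tongue (top z = 52) that sticks out of the carriage to stand -x. Gripped from above and moved level, it takes the carriage along in x and y; the carriage cannot turn. Each slide drags with about 1.5 N and stays where left. Axes as the stand's.
- tile_mid (a point): Centre of the top face (z = 57 mm) of the round ceramic reference tile, 38 mm dia, 5 mm high, on the dark carriage plate (130 x 140 mm, top z = 52) at 140 mm stand x and 35 mm stand y from the knob.
- square_mid (a point): Centre of the top face (z = 57 mm) of the square swatch, 36 x 36 mm, 5 mm high, on the carriage plate at 190 mm stand x and -35 mm stand y from the knob. (The oblong 20 x 50 mm swatch beside the tile is not used.)
- cap_top (a point): Centre of the top of the black round cap over the reader, 40 mm dia, 14 mm thick; 184 mm above the table when up. It moves straight down with the nose on a stem; a dark ring on the stem (20 mm dia, 3 mm) sits 12 mm above the collar's top when up.
- plunger (a joint): How far the cap is pressed down, m: 0 up, 0.012 wanted, 0.022 hard stop (nose on the swatch). A spring returns it: about 5 N to start, 10 N at 0.012, 14 N at the stop.
- slide_x (a joint): Carriage position along stand x, m, -0.045 to 0.045; 0.025 puts the tile under the nose, -0.025 the square.
- slide_y (a joint): Carriage position along stand y, m, -0.055 to 0.055; -0.035 puts the tile under the nose, 0.035 the square.
- tin: Bystander: small loose steel paint tin, 74 mm dia, 85 mm tall, origin under its centre.
- pot: Bystander: loose grey sample pot with white cap, 52 mm dia, 65 mm tall, origin under its centre.
- brush: Bystander: loose paint brush about 215 mm long, lying on the table on the stand's -y side, origin under its middle.

How it is judged:
By the outcome, as a careful person would: the job done as asked, in the order asked, and still so for the second after the job is handed in, while the arm keeps its last pose, push and grip.
It also fails if it takes over 64 s, if anything falls off the work surface, if the arm or the gripper's body presses on something with over 40 N, if the wrist force passes 120 N, or if a joint passes its speed limit or range.

ROBOT

A 6-joint arm with a two-finger parallel gripper is mounted at the origin on the work surface. World frame = base frame: x ahead of the robot, y to its left, z up, the work surface at z = 0. Lengths are in m, angles in rad, forces in N, time in s.
With the tool pointing down it reaches from about 0.35 to 0.85 m from the base axis. Payload 8.1 kg.
Tool frame: the origin (TCP) lies between the finger pads, 19 mm behind the fingertips; this is the grasp point; z points along the fingers, y is the line along which they close (so a half turn about z gives the same grasp; the last joint's range is limited). The gripper opens to 93 mm and grips with 3 to 60 N. Pads are 15 mm wide; open, the fingers measure 128 mm over their backs; the gripper's body (75 mm by 188 mm) begins 65 mm behind the grasp point.
Start: joints at [1.245, 0.13, 1.488, -0, 1.523, -0.085], TCP at [0.143, 0.583, 0.237] pointing down, gripper open.
Joint ranges: [-2.96, 2.96], [-0.89, 2.26], [0.02, 2.5], [-1.34, 4.48], [0, 2.73], [-2.66, 2.66]. Speed limits (rad/s): [2.39, 2.39, 2.79, 3.14, 3.14, 3.14].

INTERFACE

Orientations are given as a unit quaternion [w, x, y, z].
In Python, from plant import r gives the robot as it stands. Calls block until the motion is done:
- r.movep(position, orientation): joint-space move of the TCP to a pose.
- r.movel(position, frame=None, vel=0.15, contact_N=None): straight line of the TCP; frame=None keeps the orientation; vel is the mean speed in m/s. With contact_N (N) it stops when the force on the tool has changed by that much, and returns True; else False.
- r.movej(angles): joint-space move.
- r.move_gripper(opening, grasp_force=None): finger opening in m; grasp_force is the grip in N (None keeps the last); returns when the fingers have stopped.
- r.wait(seconds).
- r.ik(position, orientation): joint angles nearest the present ones, or None.
- r.observe(): the state.
- r.grab_frame(name): name is "scene" or "top"; returns a dict with "img" (480x640x3 uint8, red, green, blue), "depth" (480x640 float32, m along the optical axis (not along the pixel's ray), 0 where there is no reading), "fx", "fy", "cx", "cy" (pixels), "k1" (the pictures are not rectified: a ray, as slopes to the right and down, at radius r is drawn at 1 + k1 r^2 times it, then the intrinsics apply), "camera_from_world" (4x4, takes a point from world to camera coordinates). Camera axes: x right, y down, z forward; pixel columns grow to the right and rows downward; lengths in m; the calibration is good to about 2 mm. A picture is of the moment at which its call begins.
A pose or a line that the arm cannot do raises r.MotionError and nothing moves.
- r.job_done(): hands the job in; it is judged then, once.
Trained networks look in the newest picture that a camera, given by its name, has taken for a name from the list of things; names that differ only in an ending like _2 or _b are one class to them, and where a whole thing is asked for, a point or a joint stands for the part that bears it (a point fixed in the world has none). Each returns a list of dicts, best first, with "confidence" (0 to 1); they miss things now and then, are a little off and sometimes report something else, mostly with a low value. They report only what shows in the picture. A call takes as long as a camera call.
- r.regions_of(camera, query): "pixels" (480x640 bool, what is visible of it) and "extent" ([centre column, centre row, width, height] in pixels, round what is visible of it).
The state is a dict: "clock": time; "joint_positions": joint angles; "joint_velocities": joint speeds; "joint_torque": joint torques, N m; "ee_pos": TCP position; "tcp_rot": TCP orientation; "force": force on the tool from outside, world axes, zero at the start; "wrist_torque": the same for the moment, N m; "gripper_width": finger opening in m; "gripper_force": force on a finger pad.
Only numpy, scipy, OpenCV 4.12 (cv2) and the standard library are available. Lean on these libraries where they do the work, as an engineer would, in place of code of your own. Each camera call takes 0.05 s, during which the arm holds its last target. There are 200 camera calls.

## Working session

There is one attempt and no reset: what is moved stays moved. The work goes in short steps, each a Python script; the robot and the scene stay as the last script left them, time stands still between calls to the robot, and variables do not carry over. Pictures are saved under pics/ and viewed, at most 10 in all, crops included, and the job is handed in when it is done.

```bash
mkdir -p pics; ls; cat > h.py <<'E'
import numpy as np, cv2
from plant import r
def pts(f, mask):
    """world points of masked pixels"""
    v,u=np.nonzero(mask&(f["depth"]>0)); z=f["depth"][v,u]
    K=np.array([[f["fx"],0,f["cx"]],[0,f["fy"],f["cy"]],[0,0,1.]])
    n=cv2.undistortPoints(np.c_[u,v].astype(float).reshape(-1,1,2),K,np.array([f["k1"],0,0,0.]))[:,0]
    P=np.c_[n*z[:,None],z,np.ones(len(z))]
    return (np.linalg.inv(f["camera_from_world"])@P.T).T[:,:3]
def save(f,name): cv2.imwrite("pics/"+name,f["img"][:,:,::-1])
E
python3 - <<'E'
from h import *
for c in("scene","top"):
    f=r.grab_frame(c); save(f,c+"0.png"); print(c,np.linalg.inv(f["camera_from_world"])[:3].round(3).tolist(),f["fx"],f["k1"])
    for q in("stand","knob_top","tile_mid","square_mid","cap_top","tin","pot","brush"):
        for d in r.regions_of(c,q)[:2]:
            P=pts(f,d["pixels"]); print(q,round(d["confidence"],2),np.round(d["extent"]),len(P),np.median(P,0).round(4) if len(P) else"", P[:,2].max().round(3) if len(P) else "")
print(r.observe())
E
```

```text
pics
scene [[-0.196, 0.743, -0.639, 1.219], [0.981, 0.15, -0.127, 0.17], [0.002, -0.652, -0.758, 0.916]] 479.35692585470235 -0.05241969895011717
stand 0.61 [347. 319. 141. 180.] 15250 [0.7188 0.1453 0.0145] 0.186
knob_top 0.86 [344. 282.  70. 112.] 2996 [0.6426 0.1123 0.0508] 0.132
tile_mid 0.82 [343. 281.  76. 112.] 3041 [0.6427 0.1124 0.0508] 0.182
square_mid 0.75 [344. 283.  74. 108.] 3008 [0.6425 0.1122 0.0507] 0.183
square_mid 0.62 [359. 283.  21.  23.] 384 [0.6785 0.1454 0.1816] 0.186
cap_top 0.76 [357. 284.  21.  22.] 402 [0.6777 0.1449 0.1814] 0.186
tin 0.79 [262. 302.  37.  45.] 1380 [ 0.6924 -0.0503  0.0765] 0.087
tin 0.51 [358. 283.  22.  23.] 396 [0.6783 0.1452 0.1815] 0.186
pot 0.81 [457. 341.  29.  36.] 745 [0.6976 0.3621 0.056 ] 0.068
brush 0.81 [276. 238.  18.  63.] 759 [ 0.4743 -0.075   0.016 ] 0.023
top [[0.01, -0.993, 0.121, 0.455], [-1.0, -0.009, 0.011, 0.01], [-0.01, -0.122, -0.993, 1.01]] 489.50921251052307 -0.06693286106948981
stand 0.74 [260. 192. 135. 196.] 17277 [0.6736 0.1326 0.0334] 0.189
tile_mid 0.7 [268. 230.  70. 123.] 4835 [0.6199 0.1171 0.0536] 0.113
[... 427 characters left out ...]
int_positions': array([ 1.24456306e+00,  1.30377796e-01,  1.48817839e+00,  9.10078649e-07,
        1.52300064e+00, -8.54047294e-02]), 'joint_velocities': array([ 0.00130036, -0.00055773,  0.00146613, -0.00040834, -0.0002063 ,
        0.00127767]), 'joint_torque': array([-6.92789617e-04, -5.59737968e+01, -4.92064548e+01,  7.67680351e-02,
        2.23675329e-02,  8.81969595e-05]), 'ee_pos': array([0.14309018, 0.58270403, 0.23746038]), 'tcp_rot': array([3.21674206e-06, 1.20123508e-01, 9.92758955e-01, 1.76316878e-05]), 'force': array([-0.6762794 , -0.94391344,  0.2013398 ]), 'wrist_torque': array([-0.00718844, -0.04248659, -0.04034804]), 'gripper_force': 0.0, 'gripper_width': 0.0925969980992707}
```

View pictures.

```bash
python3 - <<'E'
import cv2
a=cv2.imread("pics/top0.png")[80:340,170:400]; b=cv2.imread("pics/scene0.png")[210:430,240:480]
cv2.imwrite("pics/c1.png",cv2.resize(a,None,fx=2.3,fy=2.3,interpolation=cv2.INTER_CUBIC)); cv2.imwrite("pics/c2.png",cv2.resize(b,None,fx=2.7,fy=2.7,interpolation=cv2.INTER_CUBIC))
E
```

```text
(no output)
```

View pics/c1.png

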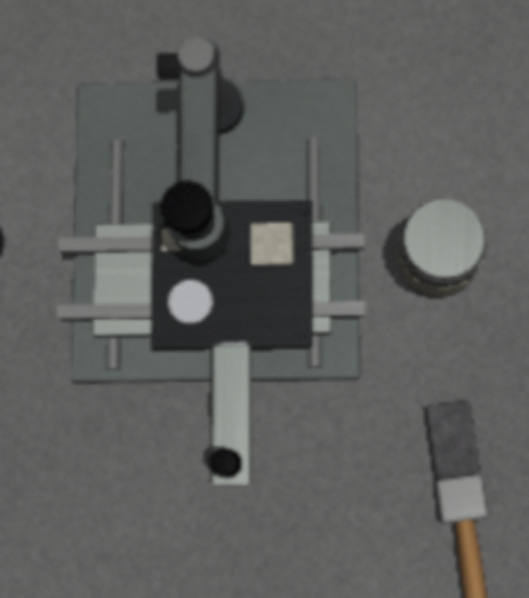

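View pics/c2.png

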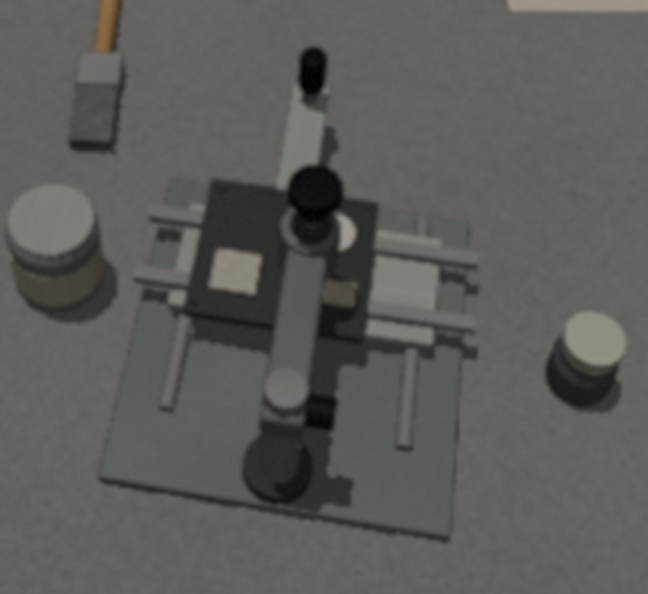

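The top picture (crop) shows the stand with its x about along world +x. The knob is at pixel (268,281), the tile at (253,211), the square at (288,186) and the cap at (252,170). The scene view confirms this: tin and pot stand to either side, and the brush is clear of the knob.

```bash
cat >> h.py <<'E'
def plane(f,uv,z):
    K=np.array([[f["fx"],0,f["cx"]],[0,f["fy"],f["cy"]],[0,0,1.]])
    n=cv2.undistortPoints(np.array(uv,float).reshape(-1,1,2),K,np.array([f["k1"],0,0,0.]))[:,0]
    T=np.linalg.inv(f["camera_from_world"]); d=np.c_[n,np.ones(len(n))]@T[:3,:3].T; o=T[:3,3]
    return o+d*((z-o[2])/d[:,2])[:,None]
def fit(src,dst):
    """2D rigid: dst=R src+t, returns yaw,t,residual"""
    a,b=src.mean(0),dst.mean(0); s=src-a; d=dst-b
    y=np.arctan2((s[:,0]*d[:,1]-s[:,1]*d[:,0]).sum(),(s*d).sum()); R=np.array([[np.cos(y),-np.sin(y)],[np.sin(y),np.cos(y)]])
    return y,b-R@a,(dst-(src@R.T+b-R@a))
def blob(f,seed,win,lo):
    g=f["img"].min(2).copy(); m=np.zeros_like(g); u,v=seed
    m[v-win:v+win,u-win:u+win]=(g[v-win:v+win,u-win:u+win]>lo)
    n,l,st,c=cv2.connectedComponentsWithStats(m); k=l[v,u]; return c[k],st[k]
E
python3 - <<'E'
from h import *
f=r.grab_frame("top")
print(f["img"][211,253],f["img"][186,288],f["img"][200,270],f["img"][220,300])
W=[]
for s in((253,211),(288,186)):
    c,st=blob(f,s,16,95); p=plane(f,[c],.057)[0]; W.append(p[:2]); print(c.round(2),st,p.round(4))
P=pts(f,np.ones((480,640),bool))
def top(zlo,zhi,c,R):
    q=P[(P[:,2]>zlo)&(P[:,2]<zhi)&(np.hypot(*(P[:,:2]-c).T)<R)]
    e=(q[:,:2].max(0)+q[:,:2].min(0))/2; return q.mean(0).round(4),e.round(4),(q[:,:2].max(0)-q[:,:2].min(0)).round(4),len(q)
print("knob",top(.1,.12,W[0]-[.14,.035],.05)); print("cap",top(.178,.195,[.669,.143],.05))
k=top(.1,.12,W[0]-[.14,.035],.05)[0][:2]
y,t,res=fit(np.array([[0,0],[.14,.035],[.19,-.035]]),np.array([k,*W])); print("yaw deg",np.degrees(y),t,res.round(4).tolist())
b=P[(P[:,2]>.005)&(P[:,2]<.02)&(abs(P[:,0]-.69)<.2)&(abs(P[:,1]-.14)<.17)]
print(len(b),cv2.minAreaRect((b[:,:2]*1000).astype(np.float32)))
f=r.grab_frame("scene"); P=pts(f,np.ones((480,640),bool))
print("scene knob",top(.1,.12,k,.05),"cap",top(.178,.195,[.674,.143],.05))
b=P[(P[:,2]>.006)&(P[:,2]<.02)&(abs(P[:,0]-.69)<.2)&(abs(P[:,1]-.14)<.17)]
print(len(b),cv2.minAreaRect((b[:,:2]*1000).astype(np.float32)))
E
```

```text
[175 175 179] [155 152 140] [42 43 45] [43 45 45]
[252.29 210.71] [243 202  20  19 294] [0.6196 0.1583 0.057 ]
[287.5 185.5] [279 177  18  18 322] [0.6709 0.0895 0.057 ]
knob (array([0.48  , 0.1204, 0.1088]), array([0.4799, 0.1206]), array([0.0221, 0.0229]), 132)
cap (array([0.6702, 0.1433, 0.1848]), array([0.6711, 0.1438]), array([0.0397, 0.0373]), 391)
yaw deg 1.2123404059317504 [0.48019822 0.12040811] [[-0.0002, -0.0], [0.0001, -0.0], [0.0001, 0.0001]]
8144 ((689.9253540039062, 140.1689453125), (339.1907653808594, 398.87664794921875), 89.84867095947266)
scene knob (array([0.4861, 0.1223, 0.1053]), array([0.486 , 0.1218]), array([0.0251, 0.0234]), 77) cap (array([0.6757, 0.1453, 0.1821]), array([0.6744, 0.1452]), array([0.0414, 0.0385]), 290)
7899 ((700.1751098632812, 123.37399291992188), (281.0633850097656, 304.953125), 0.7188243865966797)
```

```bash
cat >> h.py <<'E'
YAW=np.radians(1.21)
Q=np.array([0,-np.sin(YAW/2),np.cos(YAW/2),0])
def meas(f=None):
    """tile->cap and square->cap vectors in stand axes, top camera"""
    f=f or r.grab_frame("top"); P=pts(f,np.ones((480,640),bool)); return f,P
E
python3 - <<'E'
from h import *
r.move_gripper(.06)
r.movep([.483,.1213,.25],Q); print(r.movel([.483,.1213,.095],contact_N=8)); o=r.observe(); print(o["ee_pos"],o["force"])
r.move_gripper(0,25); o=r.observe(); print(o["clock"],o["ee_pos"],o["force"],o["gripper_width"],o["gripper_force"])
save(r.grab_frame("top"),"top1.png")
f=r.grab_frame("top"); np.save("img.npy",f["img"])
for s in((252,211),(288,186)):
    c,st=blob(f,s,16,95); print(c.round(2),st,plane(f,[c],.057)[0].round(4))
E
```

```text
False
[0.48379979 0.12146961 0.09607301] [-0.42808612  0.23690696  0.01350187]
5.6417 [0.4830488  0.12121283 0.0950943 ] [-0.52572647 -0.03444321  1.81330983] 0.023643147525702048 25.000126361846924
[251.57 210.74] [242 201  20  20 301] [0.6195 0.1597 0.057 ]
[286.95 185.5 ] [278 177  19  18 338] [0.6709 0.0906 0.057 ]
```

View pics/top1.png

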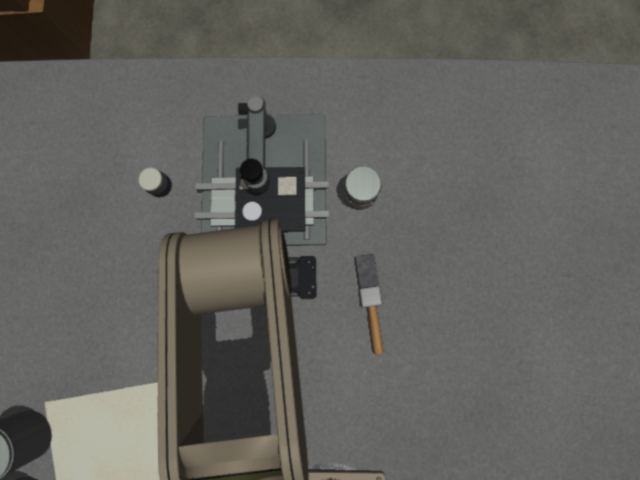

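The arm holds the knob; the tile at (252,211) and the square at (287,186) stay visible. I'll check the slide zero gently against the end stops.

```bash
python3 - <<'E'
from h import *
R=np.array([[np.cos(YAW),-np.sin(YAW)],[np.sin(YAW),np.cos(YAW)]])
p0=r.observe()["ee_pos"]
def rel(dx,dy,**k):
    d=R@[dx,dy]; hit=r.movel([p0[0]+d[0],p0[1]+d[1],.095],**k)
    o=r.observe(); s=R.T@(o["ee_pos"]-p0)[:2]; print(hit,(s*1000).round(2),o["force"].round(2),o["gripper_width"].round(4),round(o["clock"],2)); return s
print(p0)
rel(-.012,0,vel=.05); s=rel(-.026,0,vel=.015,contact_N=6)
rel(s[0]+.005,-.025,vel=.06); rel(s[0]+.005,-.046,vel=.02,contact_N=6)
f=r.grab_frame("top"); save(f,"top2.png")
E
```

```text
[0.48305595 0.12123313 0.09508061]Traceback (most recent call last):
  File "<stdin>", line 8, in <module>
  File "<stdin>", line 6, in rel
AttributeError: 'float' object has no attribute 'round'
```

```bash
cat >> h.py <<'E'
R=np.array([[np.cos(YAW),-np.sin(YAW)],[np.sin(YAW),np.cos(YAW)]])
p0=np.array([0.48305595,0.12123313,0.09508061])
def rel(dx,dy,**k):
    d=R@[dx,dy]; hit=r.movel([p0[0]+d[0],p0[1]+d[1],.095],**k)
    o=r.observe(); s=R.T@(o["ee_pos"]-p0)[:2]; print(hit,(s*1000).round(2),o["force"].round(2),round(o["gripper_width"],4),round(o["clock"],2)); return s
E
python3 - <<'E'
from h import *
s=rel(-.026,0,vel=.015,contact_N=6)
rel(s[0]+.005,-.025,vel=.06); rel(s[0]+.005,-.046,vel=.02,contact_N=6)
f=r.grab_frame("top")
for s in((252,222),):
  g=f["img"].min(2); m=(g>95).astype(np.uint8); m[:150]=0;m[240:]=0;m[:,:236]=0;m[:,325:]=0
  n,l,st,c=cv2.connectedComponentsWithStats(m)
  for i in range(1,n):
    if 200<st[i][4]<420: print(c[i].round(2),st[i],plane(f,[c[i]],.057)[0].round(4))
E
```

```text
True [-1.863e+01 -1.000e-02] [1.54 0.38 2.53] 0.0238 6.7
False [-13.49 -25.58] [-0.83 -0.88  4.33] 0.0233 7.28
True [-13.53 -36.79] [-0.59  2.53  3.14] 0.0235 7.94
[283.63 161.67] [272 150  24  22 245] [0.7197 0.0982 0.057 ]
[305.58 191.83] [297 183  18  18 312] [0.6584 0.0533 0.057 ]
[270.09 217.04] [261 208  20  19 296] [0.6072 0.1227 0.057 ]
```

```bash
python3 - <<'E'
from h import *
rel(.0512,-.017,vel=.08); r.wait(1.0)
f=r.grab_frame("scene"); save(f,"s3.png"); a=f["img"][210:400,260:460]
cv2.imwrite("pics/c3.png",cv2.resize(a[:,:,::-1],None,fx=3,fy=3,interpolation=cv2.INTER_CUBIC))
r.wait(.5); print(r.observe()["clock"],r.observe()["force"])
for c in("scene","top"):
  f=r.grab_frame(c); g=f["img"].min(2); m=(g>95).astype(np.uint8)
  n,l,st,ce=cv2.connectedComponentsWithStats(m)
  for i in range(1,n):
    p=plane(f,[ce[i]],.057)[0]
    if 100<st[i][4]<600 and abs(p[0]-.68)<.09 and abs(p[1]-.14)<.1: print(c,ce[i].round(2),st[i],p.round(4))
E
```

```text
False [ 51.41 -17.24] [ 1.3  -1.9   4.01] 0.0232 8.98
10.5333 [ 1.41811952 -1.49745174  5.04466062]
scene [338.28 288.77] [332 277  14  24 247] [0.6161 0.1046 0.057 ]
scene [315.24 329.56] [306 321  20  18 272] [0.7258 0.0752 0.057 ]
scene [345.6  352.72] [339 346  15  15 175] [0.7653 0.1442 0.057 ]
scene [381.99 353.51] [366 349  33  10 201] [0.7531 0.2151 0.057 ]
top [295.47 160.03] [287 152  18  17 305] [0.7232 0.0745 0.057 ]
```

View pics/c3.png

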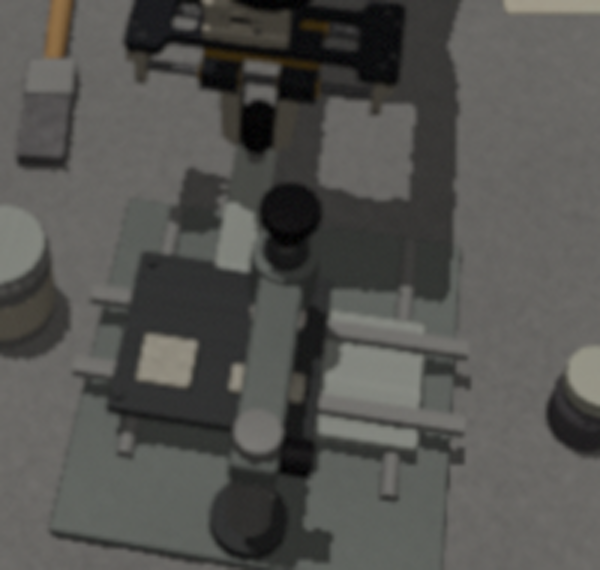

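The tile is centred: the square's position in the two cameras brackets the expected spot within about 1 mm. It has rested 1.5 s, so on to the square, then release.

```bash
python3 - <<'E'
from h import *
rel(.0012,.053,vel=.08); r.wait(.3); rel(.0012,.053,vel=.08)
for c in("scene","top"):
  f=r.grab_frame(c); g=f["img"].min(2); m=(g>95).astype(np.uint8)
  n,l,st,ce=cv2.connectedComponentsWithStats(m)
  for i in range(1,n):
    p=plane(f,[ce[i]],.057)[0]
    if 100<st[i][4]<600 and abs(p[0]-.64)<.09 and abs(p[1]-.18)<.1: print(c,ce[i].round(2),st[i],p.round(4))
r.move_gripper(.06); o=r.observe(); p=o["ee_pos"]; print(o["gripper_width"])
r.movel([p[0],p[1],.25]); r.move_gripper(0,20)
r.movep([.673,.1438,.25],Q); r.wait(.3)
print(r.observe()["clock"],r.observe()["force"],r.observe()["ee_pos"])
f=r.grab_frame("top"); a=f["img"][100:300,180:380]
g=f["img"].min(2); m=(g>95).astype(np.uint8)
n,l,st,ce=cv2.connectedComponentsWithStats(m)
for i in range(1,n):
    p=plane(f,[ce[i]],.057)[0]
    if 100<st[i][4]<600 and abs(p[0]-.64)<.09 and abs(p[1]-.18)<.1: print("top2",ce[i].round(2),st[i],p.round(4))
b=r.grab_frame("scene")["img"][210:410,260:460]
cv2.imwrite("pics/c4.png",cv2.resize(np.hstack([a,b])[:,:,::-1],None,fx=2,fy=2,interpolation=cv2.INTER_CUBIC))
E
```

```text
False [ 0.38 54.12] [-0.93  1.45  7.35] 0.0232 11.86
False [ 0.42 54.09] [-1.02  1.93  6.73] 0.0233 12.41
scene [373.28 275.03] [365 264  17  23 274] [0.5639 0.1752 0.057 ]
scene [388.11 299.19] [380 292  18  15 214] [0.622  0.2141 0.057 ]
scene [385.67 321.04] [374 316  24  11 199] [0.6773 0.2146 0.057 ]
top [225.  183.5] [213 179  25  10 248] [0.6743 0.2147 0.057 ]
top [224.65 209.28] [215 202  20  16 244] [0.622  0.2135 0.057 ]
top [244.61 241.38] [236 228  15  35 323] [0.5584 0.1718 0.057 ]
0.060185568727863126
16.6 [-0.09195914  0.0479195   0.48379188] [0.67246081 0.14435295 0.25101809]
top2 [200.77 206.95] [195 195  13  23 248] [0.6264 0.2615 0.057 ]
top2 [223.72 210.95] [215 202  18  19 283] [0.6187 0.2152 0.057 ]
```

View pics/c4.png

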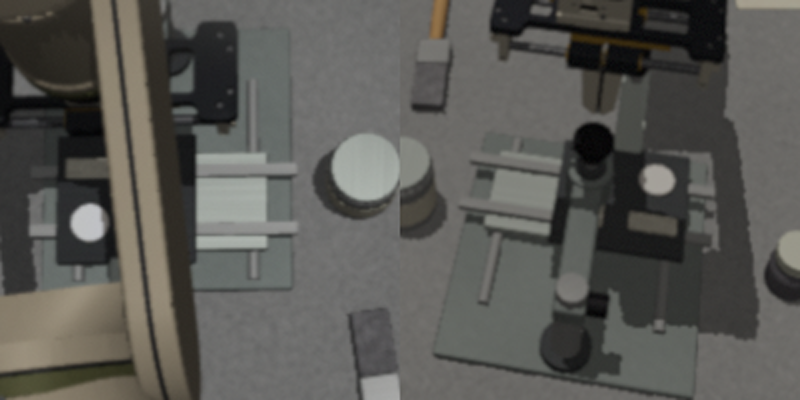

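The square is roughly under the nose, but the arm partly hides the carriage in the top view (the tile is at about (224,211)). I'll swing clear and measure again before pressing.

```bash
cat >> h.py <<'E'
def tilepos(thr=(80,95,110)):
  for c,zc in(("top",None),("scene",None)):
    f=r.grab_frame(c); g=f["img"].min(2)
    for t in thr:
      n,l,st,ce=cv2.connectedComponentsWithStats((g>t).astype(np.uint8))
      for i in range(1,n):
        p=plane(f,[ce[i]],.057)[0]
        if 150<st[i][4]<600 and abs(p[0]-.62)<.02 and abs(p[1]-.213)<.02: print(c,t,ce[i].round(2),st[i],p.round(4))
    P=pts(f,np.ones((480,640),bool)); q=P[(P[:,2]>.176)&(P[:,2]<.195)&(np.hypot(*(P[:,:2]-[.673,.144]).T)<.04)]
    print(c,"cap",q.mean(0).round(4),((q.max(0)+q.min(0))/2).round(4),len(q))
    k=P[(P[:,2]>.1)&(P[:,2]<.12)&(np.hypot(*(P[:,:2]-[.483,.175]).T)<.04)]
    print(c,"knob",k.mean(0).round(4),len(k))
E
python3 - <<'E'
from h import *
r.movep([.25,.5,.3],Q); r.wait(.2); print(r.observe()["clock"])
tilepos()
E
```

```text
18.9
top 80 [224.38 210.78] [215 201  20  20 309] [0.619  0.2139 0.057 ]
top 95 [224.48 210.83] [215 202  20  19 293] [0.6189 0.2137 0.057 ]
top 110 [224.4  210.81] [215 202  19  19 278] [0.619  0.2139 0.057 ]
top cap [0.67   0.1432 0.1847] [0.6709 0.1435 0.1824] 398
top knob [0.4793 0.175  0.1087] 118
scene 80 [387.95 299.28] [379 292  19  16 231] [0.6223 0.2138 0.057 ]
scene 95 [388.03 299.3 ] [380 292  18  15 209] [0.6223 0.214  0.057 ]
scene 110 [388.03 299.36] [380 293  17  14 193] [0.6225 0.214  0.057 ]
scene cap [0.6763 0.1453 0.1819] [0.6748 0.1453 0.181 ] 306
scene knob [0.4854 0.1767 0.1056] 68
```

Both cues agree: the carriage is about 1 mm too far in y and slightly short in x. There is time to trim it.

```bash
python3 - <<'E'
from h import *
r.move_gripper(.06)
d=R@[.0005,.0541]; k=p0[:2]+d
r.movep([*k,.2],Q); r.movel([*k,.095],contact_N=8); 
r.move_gripper(0,25)
s=R.T@(r.observe()["ee_pos"]-p0)[:2]; print((s*1000).round(2))
t=np.array([.0012,.053]); c=t.copy()
for i in range(4):
    s=rel(*c,vel=.03); r.wait(.2); s=np.mean([R.T@(r.observe()["ee_pos"]-p0)[:2]],0); print((s*1000).round(2))
    if abs(s-t).max()<.0003: break
    c=c+(t-s)
r.move_gripper(.06); p=r.observe()["ee_pos"]; r.movel([p[0],p[1],.25]); r.move_gripper(0,20)
r.movep([.35,.4,.3],Q); r.wait(.2); print(r.observe()["clock"],r.observe()["force"]); tilepos((95,))
E
```

```text
[ 0.57 54.11]
False [ 1.23 53.08] [-1.35  1.52  3.42] 0.0234 23.36
[ 1.22 53.07]
27.8 [1.23773633 0.31570553 0.16857008]
top 95 [224.94 210.41] [216 201  19  19 289] [0.6198 0.2128 0.057 ]
top cap [0.6699 0.1431 0.1846] [0.6709 0.1435 0.1825] 400
top knob [0.48   0.174  0.1086] 120
scene 95 [387.51 299.53] [379 292  18  16 219] [0.6231 0.213  0.057 ]
scene cap [0.6762 0.1452 0.182 ] [0.6742 0.1454 0.1814] 300
scene knob [0.4859 0.1755 0.1052] 68
```

```bash
python3 - <<'E'
from h import *
X,Y=.6735,.1438
r.movep([X,Y,.26],Q); r.movel([X,Y,.212],vel=.08); r.wait(.3)
o=r.observe(); print(o["ee_pos"],o["force"]); f0=o["force"][2]
print(r.movel([X,Y,.197],vel=.01,contact_N=2.5)); o=r.observe(); print("touch",o["ee_pos"].round(4),o["force"].round(2),round(o["clock"],2))
for z in(.199,.196,.193,.191):
    r.movel([X,Y,z],vel=.02); r.wait(.2); o=r.observe(); print(z,o["ee_pos"].round(4),(o["force"][2]-f0).round(2))
print(o["clock"],o["gripper_width"])
f=r.grab_frame("scene"); a=f["img"][240:340,310:410]
P=pts(f,np.ones((480,640),bool)); q=P[(P[:,2]>.15)&(P[:,2]<.188)&(np.hypot(*(P[:,:2]-[.676,.145]).T)<.03)]
print(np.percentile(q[:,2],[50,70,90]).round(4))
cv2.imwrite("pics/c5.png",cv2.resize(a[:,:,::-1],None,fx=6,fy=6,interpolation=cv2.INTER_CUBIC))
E
```

```text
[0.67380631 0.14380923 0.21264589] [-0.65871354 -0.83677568  1.2634687 ]
True
touch [0.6735 0.1438 0.2026] [-0.33 -0.66  4.25] 31.42
0.199 [0.6736 0.1438 0.1998] 3.51
0.196 [0.6736 0.1438 0.197 ] 5.6
0.193 [0.6736 0.1438 0.1943] 5.56
0.191 [0.6737 0.1438 0.1925] 7.45
33.3583 0.0007873861360774583
[0.1714 0.1733 0.1834]
```

View pics/c5.png

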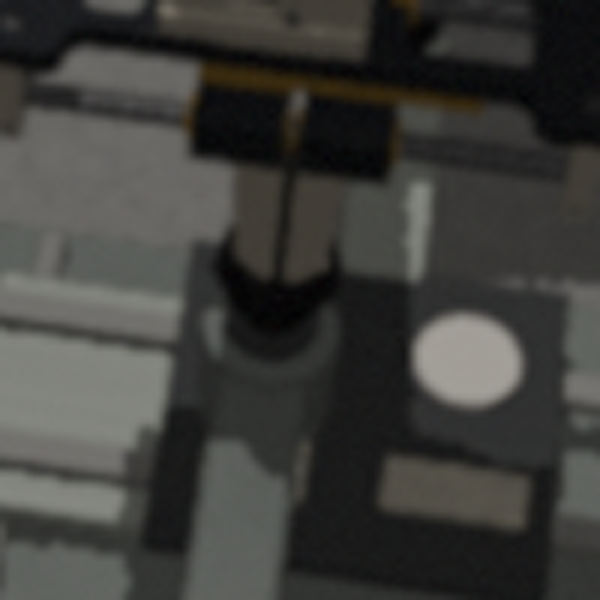

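The fingertips sit on the cap, about 10 mm down by TCP. I'll trim to 12 mm.

```bash
python3 - <<'E'
from h import *
X,Y=.6735,.1438; c=.1894
for i in range(4):
    r.movel([X,Y,c],vel=.02); r.wait(.4); z=np.mean([r.observe()["ee_pos"][2]]); print(c,z.round(5),r.observe()["force"].round(2))
    if abs(z-.1909)<.0002: break
    c+=.1909-z
r.wait(.5); o=r.observe(); print(o["ee_pos"],o["clock"])
for c,(y0,x0) in(("scene",(240,310)),("top",(120,200))):
    f=r.grab_frame(c); P=pts(f,np.ones((480,640),bool)); q=P[(P[:,2]>.15)&(P[:,2]<.18)&(np.hypot(*(P[:,:2]-[.673,.144]).T)<.024)]
    print(c,len(q),np.percentile(q[:,2],[10,50,90]).round(4) if len(q) else "")
    if c=="scene": cv2.imwrite("pics/c6.png",cv2.resize(f["img"][y0+20:y0+80,x0+15:x0+75,::-1],None,fx=9,fy=9,interpolation=cv2.INTER_CUBIC))
tilepos((95,))
E
```

```text
0.1894 0.19099 [-4.08 -1.13 10.16]
[0.67366737 0.14380842 0.19100577] 34.5583
scene 197 [0.1612 0.1694 0.1756]
top 2 [0.1709 0.172  0.173 ]
top 95 [224.93 210.32] [216 201  19  19 295] [0.62   0.2129 0.057 ]h.py:44: RuntimeWarning: Mean of empty slice.
  print(c,"cap",q.mean(0).round(4),((q.max(0)+q.min(0))/2).round(4),len(q))
  ret = um.true_divide(
Traceback (most recent call last):
  File "h.py", line 44, in tilepos
    print(c,"cap",q.mean(0).round(4),((q.max(0)+q.min(0))/2).round(4),len(q))
                                       ~~~~~^^^
ValueError: zero-size array to reduction operation maximum which has no identity
```

View pics/c6.png

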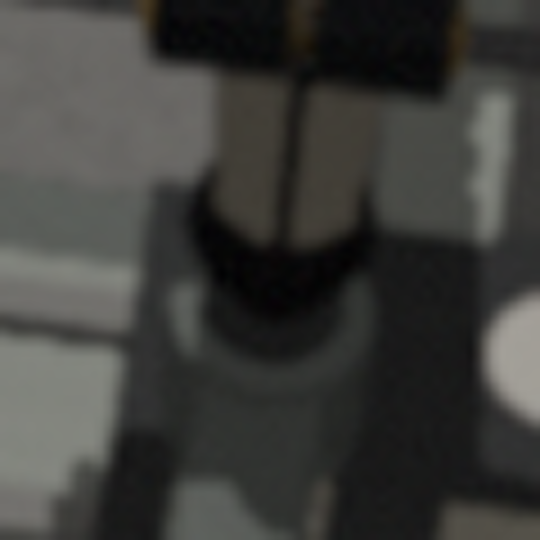

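The cap is down to the nominal 0.172 m (TCP at 0.191) at about 9–10 N, and the carriage hasn't moved. In the picture the fingertips are centred on the cap, with the dark ring down at the collar. Handing in.

```bash
python3 -c "
from plant import r
print(r.observe()['ee_pos']); print(r.job_done())"
```

```text
[0.67366014 0.14381985 0.19098559]
the job is handed in; nothing more can be done
None
```

I handed the job in at about 35 s on the robot clock. The tile rested about 1.5 s under the nose, then the square was centred to within about 1 mm by the cameras, the knob was released, and the cap is held about 12 mm down at roughly 9–10 N.

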